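# Put the lids back after the washing-up

### The job

The washing-up is dry: put each of the four lids back on the piece it belongs to - the round lids on the teapot, the storage jar and the oven pot, the rectangular cover on the butter dish - so that every one sits level and fully home. Set them down gently rather than dropping them, in any order, and leave the dishes standing where they are and the egg cup and salt shaker alone.

Things in the scene. Friction and masses are not known exactly. Their poses are not given: they have to be found in the camera images.
- teapot: White glazed stoneware, empty, loose, standing on the worktop. Round-bellied teapot: belly 114 mm across, spout reaching 92 mm from the axis to +x, loop handle reaching 90 mm to -x. Flat rim 95 mm above the origin, 80 mm across outside, mouth 70 mm inside. Origin: centre of the underside; z up. With its lid home, the lid's origin is 85 mm above the teapot's.
- jar: White glazed stoneware, empty, loose, standing on the worktop. Straight-sided round storage jar with no handles, 110 mm across. Flat rim 90 mm above the origin, mouth 100 mm inside. Origin: centre of the underside; z up. With its lid home, the lid's origin is 80 mm above the jar's.
- pot: White glazed stoneware, empty, loose, standing on the worktop. Wide, low round oven pot, 144 mm across, with two small lug handles at +y and -y (89 mm from the axis). Flat rim 70 mm above the origin, mouth 132 mm inside. Origin: centre of the underside; z up. With its lid home, the lid's origin is 60 mm above the pot's.
- butter_dish: White glazed stoneware, empty, loose, standing on the worktop. Low rectangular dish, 144 mm (x) by 98 mm (y), with a flat floor 8 mm above the origin inside a raised edge 6 mm wide and 14 mm high; recess 132 by 86 mm. Origin: centre of the underside; z up. x is its long side.
- teapot_lid: The smallest of the three round lids, for the teapot. White stoneware, loose, right way up. Disc 78 mm across, its rim 10 to 14.5 mm above the origin, on a tapered plug 10 mm deep (50 mm across at the bottom, 61 at the top). The top rises to 19 mm at the middle, where a round knob 24 mm across stands from 19 to 43. Origin: centre of the plug's underside; z up.
- jar_lid: The middle one of the three round lids, for the storage jar. White stoneware, loose, right way up. Disc 108 mm across, its rim 10 to 14.5 mm above the origin, on a tapered plug 10 mm deep (80 mm across at the bottom, 91 at the top). The top rises to 19 mm at the middle, where a round knob 26 mm across stands from 19 to 43. Origin: centre of the plug's underside; z up.
- pot_lid: The largest of the three round lids, for the oven pot. White stoneware, loose, right way up. Disc 142 mm across, its rim 10 to 14.5 mm above the origin, on a tapered plug 10 mm deep (112 mm across at the bottom, 123 at the top). The top rises to 19 mm at the middle, where a round knob 28 mm across stands from 19 to 43. Origin: centre of the plug's underside; z up.
- butter_cover: Rectangular butter cover, white stoneware, loose, right way up: a hollow box open below, 116 mm (x) by 70 (y), top 55 mm above the origin, and an upright bar grip mid-top, 50 mm long (x), 14 thick (y), from 55 to 79 mm up. Origin: centre of the open underside; z up. Goes in the dish's recess, long side along long side, either way round, its origin then 8 mm above the dish's.
- egg_cup: Steel egg cup standing empty among the things, 48 mm across, 62 mm tall, loose and light. To be left alone. Origin: centre of the underside; z up.
- salt_shaker: Clear salt shaker with a steel cap standing among the things, 42 mm across, 69 mm tall, loose and light. To be left alone. Origin: centre of the underside; z up.
Not all that is in view belongs to the job. Several things have the shape of the butter_dish; the one meant has the colours described above.

How it is judged:
At the end, for the whole second after the job is handed in: Every lid released and at rest, level, on its own dish: round lids within 8 mm of the axis and 4 mm of seated height; the butter cover within 12 mm of the dish centre, 4 mm of its floor, long sides parallel within 0.2 rad; all dishes upright (horizontal distance between teapot_lid and teapot below 0.008 m and z of teapot_lid in the frame of teapot between 0.081 and 0.089 m and angle between each of teapot_lid, jar_lid, pot_lid, butter_cover's own z axis and vertical below 0.08 rad and angle between each of teapot, jar, pot, butter_dish's own z axis and vertical below 0.06 rad and linear speed of each of teapot_lid, teapot, jar_lid, jar, pot_lid, pot, butter_cover, butter_dish below 0.02 m/s and angular speed of each of teapot_lid, jar_lid, pot_lid, butter_cover below 0.1 rad/s and horizontal distance between jar_lid and jar below 0.008 m and z of jar_lid in the frame of jar between 0.076 and 0.084 m and horizontal distance between pot_lid and pot below 0.008 m and z of pot_lid in the frame of pot between 0.056 and 0.064 m and horizontal distance between butter_cover and butter_dish below 0.012 m and z of butter_cover in the frame of butter_dish between 0.004 and 0.012 m and angle between the x axis of butter_cover and the x axis of butter_dish, either way round below 0.2 rad); the robot touches nothing.
It fails at once if a lid is dropped or thrown (faster than 0.6 m/s with no finger on it, a fall of about 2 cm) ((contact force between the fingers and teapot_lid below 0.01 N and linear speed of teapot_lid above 0.6 m/s) or (contact force between the fingers and jar_lid below 0.01 N and linear speed of jar_lid above 0.6 m/s) or (contact force between the fingers and pot_lid below 0.01 N and linear speed of pot_lid above 0.6 m/s) or (contact force between the fingers and butter_cover below 0.01 N and linear speed of butter_cover above 0.6 m/s)).
It fails at once if a dish is pushed more than 50 mm from where it stood or tipped over 20 degrees (distance of any of teapot, jar, pot, butter_dish from where it was at the start of the episode above 0.05 m or angle between any of teapot, jar, pot, butter_dish's own z axis and vertical above 0.35 rad).
It fails at once if the egg cup or the salt shaker is knocked over or shifted more than 30 mm (distance of any of egg_cup, salt_shaker from where it was at the start of the episode above 0.03 m or angle between any of egg_cup, salt_shaker's own z axis and vertical above 0.5 rad).
It also fails if it takes over 128 s, if anything falls off the work surface, if the arm or the gripper's body presses on something with over 40 N, if the wrist force passes 120 N, or if a joint passes its speed limit or range.

### The arm

A 6-joint arm with a two-finger parallel gripper is mounted at the origin on the work surface. World frame = base frame: x ahead of the robot, y to its left, z up, the work surface at z = 0. Lengths are in m, angles in rad, forces in N, time in s.
With the tool pointing down it reaches from about 0.375 to 0.925 m from the base axis. Payload 5.7 kg.
Tool frame: the origin (TCP) lies between the finger pads; the fingertips stand 8 mm ahead of it and the grasp point (between the pads) lies 11 mm behind it (robot.nose_length is the distance from the TCP to the fingertips, in m); z points along the fingers, y is the line along which they close (so a half turn about z gives the same grasp; the last joint's range is limited). The gripper opens to 88 mm and grips with 3 to 60 N. Pads are 20 mm wide; open, the fingers measure 115 mm over their backs; the gripper's body (75 mm by 178 mm) begins 61 mm behind the grasp point.
Start: joints at [1.098, 0.359, 1.51, -0, 1.272, -0.115], TCP at [0.21, 0.562, 0.231] pointing down, gripper open.
Joint ranges: [-2.97, 2.97], [-1.01, 2.36], [0.21, 2.38], [-0.96, 4.11], [0.2, 2.71], [-2.98, 2.98]. Speed limits (rad/s): [2.39, 2.39, 3.14, 3.14, 3.14, 3.14].

### API

Orientations are given as [roll, pitch, yaw] about the fixed x, y, z axes, in that order (R = Rz(yaw) Ry(pitch) Rx(roll)).
In Python, from cell import robot, cams gives the robot as it stands. The module is installed in compiled form; this text tells all that it offers.
- The arm moves only by the tool step_arm, never from a script. Its argument "deltas" is a list of rows, each a list of 7 numbers: the turn, a rotation vector about the tool's x, y, z normalised to -1 to 1, where 1 is pi rad, then the shift along the tool's x, y, z normalised to -1 to 1, where 1 is 500 mm, then the closure, from -1 (fully open) to 1 (shut). In form: [[rx, ry, rz, dx, dy, dz, jaw], ...]. A call has 1 to 12 rows; each row shifts and turns the commanded pose from where the row before left it, along the tool's axes as they then stand; what a row does not reach is not made up. A row lasts 1/10 s, in which the tool goes at most 50 mm and 8.59 degrees, less where a joint would pass 70% of its speed; a pose out of reach is approached as far as the arm can. A call with a number of a shift or a turn outside -1 to 1 is refused whole. A call with a gripper value outside its range is refused whole. The fingers move at their own pace and stop on an object; "squeeze" is the grip in N (left out, the last holds). Time passes only in rows, so rows that do not move let the fingers close. It gives the time, the measured TCP pose, the force, the opening and the grip force at its end, in the units of the state.
- robot.read_state(): the state, without advancing time (a new reading comes with each control period).
- cams.read_camera(name): name is "scene" or "top"; returns the picture (400x640x3 uint8, blue, green, red); there is no depth.
- cams.camera_params(name): a dict with "K" (3x3 intrinsics, pixels), "rvec" (rotation vector, rad) and "tvec" (3), from world to camera coordinates, as OpenCV has them. Camera axes: x right, y down, z forward; pixel columns grow to the right and rows downward; lengths in m; the calibration is good to about 2 mm. A picture is of the moment at which its call begins. camera_params takes no time and is no camera call.
- robot.sign_off(): hands the job in; it is judged then, once.
The state is a dict: "time_s": time; "joint_positions": joint angles; "qvel": joint speeds; "effort": joint torques, N m; "eef_pos": TCP position; "ee_rot": TCP orientation; "wrist_force": force on the tool from outside, world axes, zero at the start; "moment": the same for the moment, N m; "finger_gap": finger opening in m; "grasp_force": force on a finger pad.
Only numpy, scipy, OpenCV 4.12 (cv2) and the standard library are available. Lean on these libraries where they do the work, as an engineer would, in place of code of your own. Each camera call takes 0.05 s, during which the arm holds its last target. There are 200 camera calls.

## Working session

There is one attempt and no reset: what is moved stays moved. The work goes in short steps, Python scripts to look and compute and a tool call to move; the robot and the scene stay as the last step left them, time stands still between calls to the robot, and variables do not carry over. Pictures are saved under pics/ and viewed, at most 14 in all, crops included, and the job is handed in when it is done.

Besides the shell and the picture viewer there is one more tool, called after "Emit:" as name(argument=value, ...), one argument or row to a line, values as JSON. step_arm: Moves the arm, as the interface text tells. Its arguments: {"type":"object","properties":{"deltas":{"type":"array"},"squeeze":{"type":"number"}},"required":["deltas"]}

```bash
mkdir -p pics; python3 - <<'E'
from cell import robot,cams
import cv2
for n in("scene","top"):
    cv2.imwrite(f"pics/{n}0.png",cams.read_camera(n)); p=cams.camera_params(n); print(n,p)
print(robot.read_state())
E
```

```text
scene {'K': array([[363.1805273 ,   0.        , 324.85066554],
       [  0.        , 363.1805273 , 202.67671147],
       [  0.        ,   0.        ,   1.        ]]), 'rvec': array([ 1.75939103,  1.43960515, -0.75061425]), 'tvec': array([-0.18817025, -0.26597867,  1.4353538 ])}
top {'K': array([[409.19786027,   0.        , 323.42902482],
       [  0.        , 409.19786027, 196.28933778],
       [  0.        ,   0.        ,   1.        ]]), 'rvec': array([ 2.19999933, -2.15054994,  0.09338885]), 'tvec': array([0.04855813, 0.55141112, 1.30823063])}
{'time_s': 0.1, 'joint_positions': array([ 1.09788120e+00,  3.59452313e-01,  1.51132524e+00, -1.88394195e-05,
        1.27247987e+00, -1.15110756e-01]), 'qvel': array([-6.98123754e-04, -2.93325133e-03, -2.92643671e-03,  3.91056920e-05,
        5.77526599e-04,  1.74364766e-03]), 'effort': array([-3.27219950e-04, -5.16364610e+01, -2.71403396e+01,  6.76871999e-02,
        2.76510516e-02, -5.65258279e-05]), 'eef_pos': array([0.2098725 , 0.56144982, 0.22988172]), 'ee_rot': array([-3.13993683e+00, -1.73331472e-04,  2.78379369e+00]), 'wrist_force': array([0.40774523, 0.14057824, 0.04446463]), 'moment': array([ 0.04172707, -0.01541992, -0.01013098]), 'grasp_force': 0.0, 'finger_gap': 0.08764841958793462}
```

View pics/scene0.png

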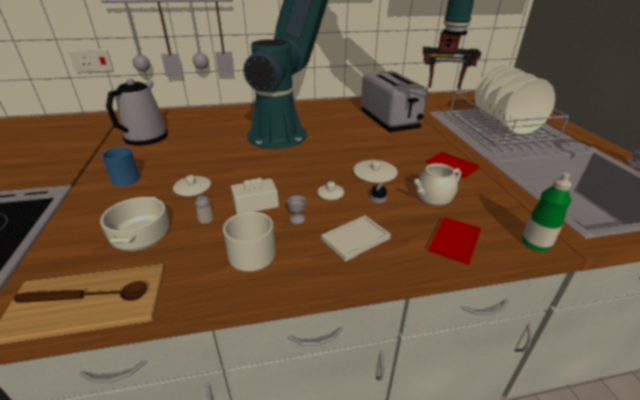

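View pics/top0.png

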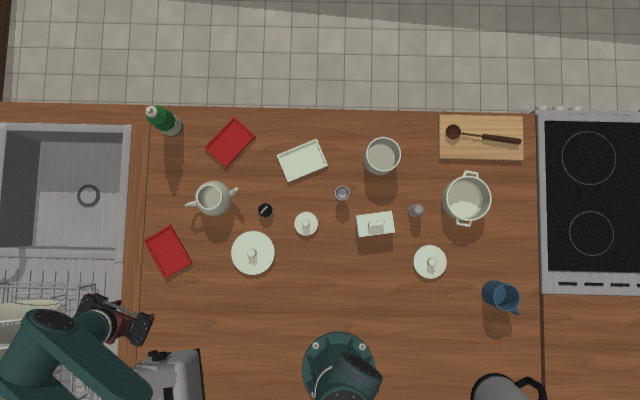

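The top view shows the teapot (213,198), jar (382,156), pot (467,198), and lids at (252,252), (306,224), (430,262). The cover is at (375,224), the egg cup at (342,193), the shaker at (416,210) and a dark object at (265,210).
Butter-dish candidates are red at (230,142), red at (168,251) and white at (302,160). The white one at (302,160) fits "white glazed stoneware"; I'll confirm it in an enlarged crop.

```bash
cat > h.py <<'E'
import cv2,numpy as np
from cell import robot,cams
def cam(n):
    p=cams.camera_params(n);R=cv2.Rodrigues(p["rvec"])[0];return p["K"],R,p["tvec"]
def ray(n,uv):
    K,R,t=cam(n);d=R.T@np.linalg.inv(K)@[uv[0],uv[1],1];return -R.T@t,d/np.linalg.norm(d)
def plane(n,uv,z):
    c,d=ray(n,uv);return c+d*(z-c[2])/d[2]
def tri(a,b):
    c1,d1=ray("top",a);c2,d2=ray("scene",b)
    s=np.linalg.lstsq(np.c_[d1,-d2],c2-c1,rcond=None)[0]
    p,q=c1+s[0]*d1,c2+s[1]*d2;return (p+q)/2,np.linalg.norm(p-q)
def white(im):
    h=cv2.cvtColor(im,cv2.COLOR_BGR2HSV);return ((h[...,1]<75)&(h[...,2]>95)).astype(np.uint8)*255
def proj(n,P):
    K,R,t=cam(n);q=K@(R@np.asarray(P,float)+t);return q[:2]/q[2]
E
python3 - <<'E'
from h import *
t=cv2.imread("pics/top0.png");s=cv2.imread("pics/scene0.png")
cv2.imwrite("pics/c1.png",cv2.resize(t[110:290,180:500][:,:],(800,450),interpolation=cv2.INTER_CUBIC))
cv2.imwrite("pics/c2.png",cv2.resize(s[140:280,95:475],(798,294),interpolation=cv2.INTER_CUBIC))
for n,im,r in(("top",t,(180,120,500,290)),("scene",s,(95,150,475,275))):
    m=white(im)
    for c in cv2.findContours(m,cv2.RETR_EXTERNAL,cv2.CHAIN_APPROX_NONE)[0]:
        a=cv2.contourArea(c);x,y,w,h=cv2.boundingRect(c)
        if a>60 and x>=r[0] and y>=r[1] and x+w<=r[2] and y+h<=r[3]: print(n,int(a),(x,y,w,h),np.round(cv2.fitEllipse(c)[0],1),np.round(cv2.minAreaRect(c)[2],1))
E
```

```text
top 862 (413, 245, 34, 34) [429.6 261.3] 90.0
top 1477 (231, 231, 44, 44) [252.4 252.4] 90.0
top 428 (294, 211, 24, 25) [305.6 223.3] 90.0
top 799 (355, 210, 40, 28) [374.6 223.5] 81.9
top 126 (409, 204, 15, 13) [415.7 209.7] 90.0
top 161 (335, 186, 15, 15) [341.8 192.6] 90.0
top 1029 (185, 181, 54, 35) [212.1 197.9] 20.9
top 1892 (442, 170, 50, 57) [466.6 198.1] 51.3
top 1266 (277, 138, 51, 45) [301.7 159.9] 67.4
top 1059 (364, 136, 37, 39) [381.9 155.3] 45.0
scene 1606 (322, 216, 68, 45) [354.8 237.4] 62.3
scene 90 (290, 214, 15, 10) [297.1 218.7] 0.0
scene 2672 (101, 197, 65, 54) [134.7 222.9] 76.0
scene 162 (288, 196, 17, 15) [296.3 202.4] 90.0
scene 293 (195, 196, 18, 27) [203.4 209.3] 76.0
scene 298 (318, 182, 26, 18) [330.4 191.1] 90.0
scene 3648 (223, 178, 55, 93) [250.8 225.6] 3.6
scene 523 (173, 175, 37, 21) [191.4 185.6] 90.0
scene 1293 (414, 164, 46, 41) [437.6 183.9] 16.4
scene 712 (354, 160, 43, 27) [375.2 171.5] 24.0
```

View pics/c1.png

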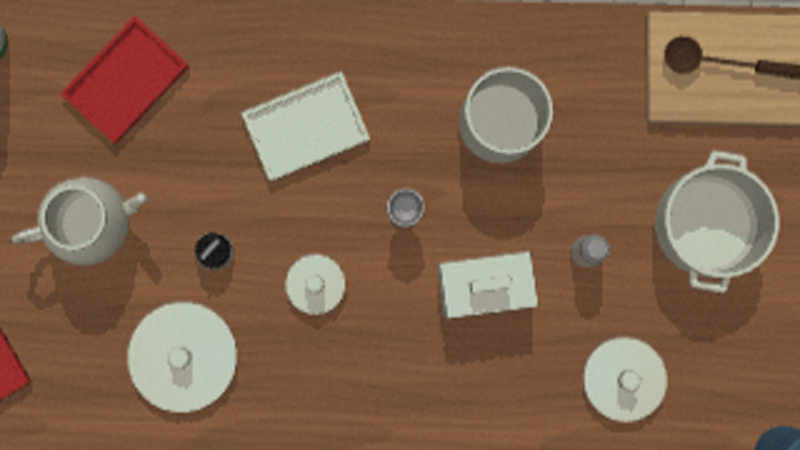

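View pics/c2.png

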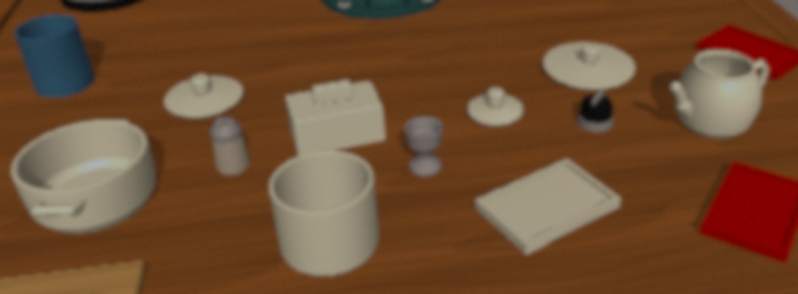

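The crop confirms that the white dish at (302,160) is the butter dish; the two red ones are decoys. Next I measure the rims and knobs.

```bash
cat > m.py <<'E'
from h import *
t=cams.read_camera("top");s=cams.read_camera("scene")
c=ray("top",(323,196));print("cam",c[0].round(3),c[1].round(3),ray("scene",(324,202))[0].round(3))
U=8
def hough(im,uv,rpx,tol,win=30,p2=8):
    x0,y0=int(uv[0]-win),int(uv[1]-win)
    g=cv2.resize(cv2.cvtColor(im[y0:y0+2*win,x0:x0+2*win],cv2.COLOR_BGR2GRAY),None,fx=U,fy=U,interpolation=cv2.INTER_CUBIC)
    g=cv2.GaussianBlur(g,(0,0),4)
    h=cv2.HoughCircles(g,cv2.HOUGH_GRADIENT,1,8,param1=60,param2=p2,minRadius=int((rpx-tol)*U),maxRadius=int((rpx+tol)*U))
    return [] if h is None else [(round(x0+(a+.5)/U-.5,2),round(y0+(b+.5)/U-.5,2),round(r/U,2)) for a,b,r in h[0][:2]]
H=c[0][2];f=cam("top")[0][0,0]
vis=cv2.resize(t[130:290,180:500],None,fx=2.5,fy=2.5,interpolation=cv2.INTER_CUBIC)
for nm,uv,items in (("teapot",(210,198),((.04,.095),(.035,.095),(.057,.05))),("jar",(382,155),((.055,.09),(.05,.09))),("pot",(467,197),((.072,.07),(.066,.07))),
  ("tlid",(306,223),((.039,.012),)),("jlid",(430,261),((.054,.012),)),("plid",(252,252),((.071,.012),)),("egg",(342,193),((.024,.062),)),("salt",(416,210),((.021,.06),))):
    for r,z in items:
        rp=f*r/(H-z)
        for a,b,q in hough(t,uv,rp,1.2)[:1]:
            print(nm,"exp r",rp.round(1),(a,b,q),"world",plane("top",(a,b),z).round(4))
            cv2.circle(vis,(round((a-180)*2.5),round((b-130)*2.5)),round(q*2.5),(0,0,255),1)
cv2.imwrite("pics/v1.png",vis)
# scene: lid disc ellipses, triangulated with the top centres
for nm,a,b in(("tlid",(305.6,223.3),(330.4,191.1)),("jlid",(429.6,261.3),(191.4,185.6)),("plid",(252.4,252.4),(375.2,171.5)),
  ("tknob",(306,223.6),(495/2.1+95,94/2.1+140)),("jknob",(431.6,262),(200/2.1+95,79/2.1+140)),("pknob",(251.6,252.8),(592/2.1+95,49/2.1+140)),
  ("jarrim",(383,155),(322/2.1+95,183/2.1+140)),("potrim",(467.6,197.6),(84/2.1+95,158/2.1+140)),("tearim",(209.6,197.6),(728/2.1+95,66/2.1+140)),("dish",(301.7,159.9),(548/2.1+95,202/2.1+140)),
  ("grip",(491/2.5+180,282/2.5+110),(331/2.1+95,90/2.1+140))): print(nm,*[np.round(v,4) for v in tri(a,b)])
for nm,r,z in(("dish",(277,138,51,45),.014),("cover",(355,210,40,28),.055)):
    x,y,w,h=r;m=np.zeros(t.shape[:2],np.uint8);m[y-2:y+h+2,x-2:x+w+2]=white(t)[y-2:y+h+2,x-2:x+w+2]
    k=max(cv2.findContours(m,cv2.RETR_EXTERNAL,cv2.CHAIN_APPROX_NONE)[0],key=cv2.contourArea)[:,0]
    P=np.float32([plane("top",p,z)[:2] for p in k]);(cx,cy),(a,b),an=R=cv2.minAreaRect(P);print(nm,np.round(R[0],4),np.round(R[1],4),an,"corners",cv2.boxPoints(R).round(4).tolist())
E
python3 m.py
```

```text
cam [0.433 0.057 1.352] [ 0.088  0.004 -0.996] [ 1.345 -0.092  0.59 ]
teapot exp r 13.0 (np.float32(209.25), np.float32(197.12), np.float32(11.88)) world [0.5334 0.4128 0.095 ]
teapot exp r 11.4 (np.float32(209.0), np.float32(196.75), np.float32(11.52)) world [0.5345 0.4136 0.095 ]
teapot exp r 17.9 (np.float32(215.0), np.float32(196.5), np.float32(17.58)) world [0.5394 0.4072 0.05  ]
jar exp r 17.8 (np.float32(383.25), np.float32(153.75), np.float32(17.39)) world [ 0.682  -0.1229  0.09  ]
jar exp r 16.2 (np.float32(382.88), np.float32(153.5), np.float32(17.3)) world [ 0.6827 -0.1217  0.09  ]
pot exp r 23.0 (np.float32(467.75), np.float32(198.38), np.float32(23.34)) world [ 0.5498 -0.3925  0.07  ]
pot exp r 21.1 (np.float32(467.88), np.float32(198.38), np.float32(21.49)) world [ 0.5498 -0.3929  0.07  ]
tlid exp r 11.9 (np.float32(305.5), np.float32(223.12), np.float32(11.99)) world [0.4619 0.1177 0.012 ]
jlid exp r 16.5 (np.float32(429.88), np.float32(261.88), np.float32(16.3)) world [ 0.3458 -0.2885  0.012 ]
plid exp r 21.7 (np.float32(252.12), np.float32(252.25), np.float32(22.05))
[... 427 characters left out ...]
ob [0.3634 0.2867 0.0376] 0.0021
jarrim [ 0.6795 -0.1244  0.082 ] 0.0022
potrim [ 0.5531 -0.3952  0.062 ] 0.0006
tearim [0.5334 0.4157 0.0879] 0.0044
dish [0.6709 0.1345 0.0079] 0.0032
grip [ 0.4667 -0.1074  0.0702] 0.0018
dish [0.6703 0.1358] [0.1011 0.1462] 24.123592376708984 corners [[0.5942999720573425, 0.1817999929189682], [0.6539999842643738, 0.04839999973773956], [0.7462999820709229, 0.08969999849796295], [0.6866000294685364, 0.22310000658035278]]
cover [ 0.465  -0.1025] [0.0716 0.1193] 8.890551567077637 corners [[0.4203999936580658, -0.04910000041127205], [0.43880000710487366, -0.16689999401569366], [0.5095999836921692, -0.1559000015258789], [0.491100013256073, -0.03799999877810478]]
```

View pics/v1.png

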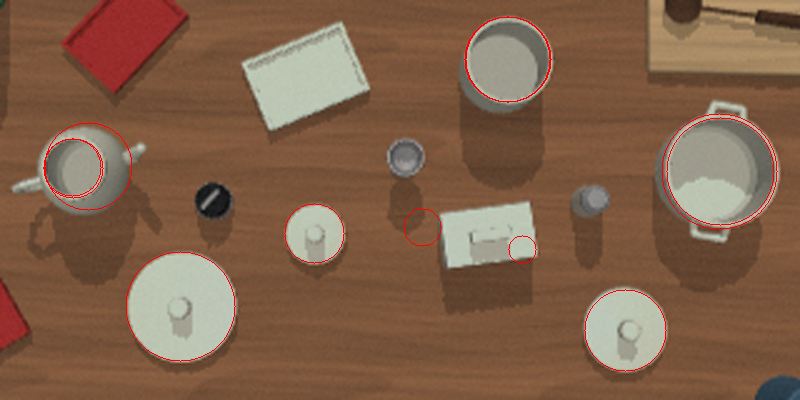

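The overlay shows good fits on the lids, jar and pot. The teapot rim is at about (209.3,197.4). I start moving: turn to yaw 90° (close along world x), then head to the pot lid.

Emit:
step_arm(
  deltas=[
    [0,0,0.043,0,0,0,-0.4],
    [0,0,0.043,0,0,0,-0.4],
    [0,0,0.043,0,0,0,-0.4],
    [0,0,0.043,0,0,0,-0.4],
    [0,0,0.043,0,0,0,-0.4],
    [0,0,0.043,0,0,0,-0.4],
    [0,0,0.043,0,0,0,-0.4],
    [0,0,0.043,0,0,0,-0.4],
    [0,0,0.042,0,0,0,-0.4],
    [0,0,0,0,0,0,-0.4],
  ],
  squeeze=30,
)

```text
time_s: 1.2
eef_pos: [0.2101, 0.5618, 0.2304]
ee_rot: [-3.141, 0.001, 1.57]
wrist_force: [-0.9, -0.3, -0.0]
finger_gap: 0.0615
grasp_force: 0.0
```

Emit:
step_arm(
  deltas=[
    [0,0,0,-0.055,0.031,0,-0.4],
    [0,0,0,-0.055,0.031,0,-0.4],
    [0,0,0,-0.055,0.031,0,-0.4],
    [0,0,0,-0.055,0.031,0,-0.4],
    [0,0,0,-0.055,0.031,0,-0.4],
    [0,0,0,-0.055,0.031,0,-0.4],
    [0,0,0,-0.055,0.031,0,-0.4],
    [0,0,0,-0.055,0.031,0,-0.4],
    [0,0,0,-0.055,0.031,0,-0.4],
    [0,0,0,-0.05,0.03,0,-0.4],
    [0,0,0,0,0,0,-0.4],
    [0,0,0,0,0,0,-0.4],
  ],
)

```text
time_s: 2.4
eef_pos: [0.3648, 0.2894, 0.2307]
ee_rot: [-3.141, -0.0, 1.572]
wrist_force: [-0.3, 1.0, 0.1]
finger_gap: 0.0614
grasp_force: 0.0
```

```bash
python3 - <<'E'
from h import *
t=cv2.imread("pics/top0.png")
o=[]
for (x,y),P,rs in(((187,175),(.533,.413,.095),(.04,.035)),((362,132),(.680,-.122,.09),(.055,.05))):
    v=cv2.resize(t[y:y+46,x:x+46],None,fx=8,fy=8,interpolation=cv2.INTER_CUBIC)
    for r in rs:
        for a in np.linspace(0,6.28,40):
            q=proj("top",np.add(P,(r*np.cos(a),r*np.sin(a),0)));cv2.circle(v,tuple(int(k) for k in ((q-(x,y)+.5)*8)),1,(0,0,255),-1)
    o.append(v)
cv2.imwrite("pics/v2.png",np.hstack(o));s=robot.read_state();print(s["eef_pos"],s["ee_rot"],s["finger_gap"])
E
```

```text
[0.36480522 0.28936428 0.23068542] [-3.14133813e+00 -3.65641943e-04  1.57158564e+00] 0.06143286699200291
```

View pics/v2.png

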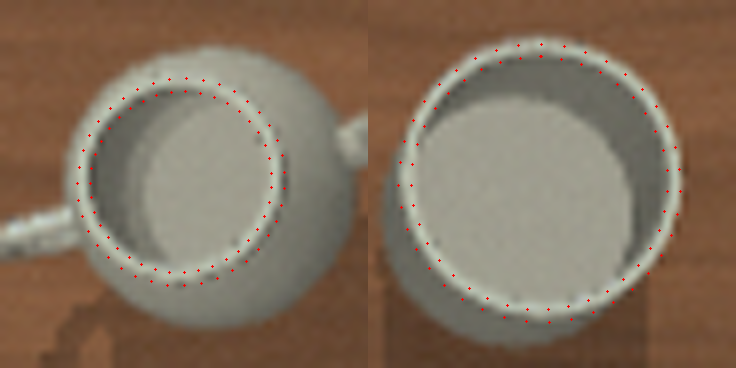

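The overlay fits the teapot rim at (180,180) and the jar rim at (542,182) in the crop, to within about 1 mm. Now I descend on the pot lid, grip it and lift.

Emit:
step_arm(
  deltas=[
    [0,0,0,-0.003,-0.003,0.05,-0.4],
    [0,0,0,0,0,0.05,-0.4],
    [0,0,0,0,0,0.05,-0.4],
    [0,0,0,0,0,0.05,-0.4],
    [0,0,0,0,0,0.05,-0.4],
    [0,0,0,0,0,0.05,-0.4],
    [0,0,0,0,0,0.04,-0.4],
    [0,0,0,0,0,0.03,-0.4],
    [0,0,0,0,0,0.018,-0.4],
    [0,0,0,0,0,0.01,-0.4],
    [0,0,0,0,0,0,-0.4],
    [0,0,0,0,0,0,-0.4],
  ],
)

```text
time_s: 3.6
eef_pos: [0.3635, 0.2885, 0.0321]
ee_rot: [3.141, -0.0, 1.572]
wrist_force: [0.9, 0.4, -0.0]
finger_gap: 0.0619
grasp_force: 0.0
```

Emit:
step_arm(
  deltas=[
    [0,0,0,0,0,0,1],
    [0,0,0,0,0,0,1],
    [0,0,0,0,0,0,1],
    [0,0,0,0,0,0,1],
    [0,0,0,0,0,0,1],
    [0,0,0,0,0,0,1],
  ],
)

```text
time_s: 4.2
eef_pos: [0.3631, 0.288, 0.0318]
ee_rot: [-3.141, 0.0, 1.571]
wrist_force: [0.0, -0.1, 4.1]
finger_gap: 0.0271
grasp_force: 30.0
```

Emit:
step_arm(
  deltas=[
    [0,0,0,0,0,-0.01,1],
    [0,0,0,0,0,-0.02,1],
    [0,0,0,0,0,-0.04,1],
    [0,0,0,0,0,-0.05,1],
    [0,0,0,0,0,-0.05,1],
    [0,0,0,0,0,-0.05,1],
    [0,0,0,0,0,-0.05,1],
    [0,0,0,0,0,-0.04,1],
    [0,0,0,0,0,-0.02,1],
    [0,0,0,0,0,-0.01,1],
    [0,0,0,-0.02,0.006,0,1],
    [0,0,0,-0.04,0.012,0,1],
  ],
)

```text
time_s: 5.4
eef_pos: [0.3716, 0.2577, 0.2008]
ee_rot: [-3.14, 0.001, 1.573]
wrist_force: [0.3, 0.3, -2.4]
finger_gap: 0.0272
grasp_force: 30.0
```

Emit:
step_arm(
  deltas=[
    [0,0,0,-0.06,0.016,0,1],
    [0,0,0,-0.06,0.016,0,1],
    [0,0,0,-0.06,0.016,0,1],
    [0,0,0,-0.06,0.016,0,1],
    [0,0,0,-0.06,0.016,0,1],
    [0,0,0,-0.06,0.016,0,1],
    [0,0,0,-0.06,0.016,0,1],
    [0,0,0,-0.06,0.016,0,1],
    [0,0,0,-0.06,0.016,0,1],
    [0,0,0,-0.06,0.016,0,1],
    [0,0,0,-0.06,0.016,0,1],
    [0,0,0,-0.06,0.016,0,1],
  ],
)

```text
time_s: 6.6
eef_pos: [0.4671, -0.1035, 0.2003]
ee_rot: [-3.139, -0.001, 1.571]
wrist_force: [0.2, -0.2, -2.2]
finger_gap: 0.0271
grasp_force: 30.0
```

Emit:
step_arm(
  deltas=[
    [0,0,0,-0.06,0.016,0,1],
    [0,0,0,-0.06,0.016,0,1],
    [0,0,0,-0.06,0.016,0,1],
    [0,0,0,-0.06,0.016,0,1],
    [0,0,0,-0.06,0.016,0,1],
    [0,0,0,-0.06,0.016,0,1],
    [0,0,0,-0.06,0.016,0,1],
    [0,0,0,-0.06,0.016,0,1],
    [0,0,0,-0.05,0.012,0,1],
    [0,0,0,-0.03,0.008,0,1],
    [0,0,0,0,0,0,1],
    [0,0,0,0,0,0,1],
  ],
)

```text
time_s: 7.8
eef_pos: [0.5415, -0.3809, 0.2006]
ee_rot: [-3.14, -0.002, 1.571]
wrist_force: [-0.2, -0.4, -2.8]
finger_gap: 0.0269
grasp_force: 30.0
```

Emit:
step_arm(
  deltas=[
    [0,0,0,-0.024,0.017,0,1],
    [0,0,0,0,0,0.03,1],
    [0,0,0,0,0,0.04,1],
    [0,0,0,0,0,0.04,1],
    [0,0,0,0,0,0.03,1],
    [0,0,0,0,0,0.02,1],
    [0,0,0,0,0,0.01,1],
    [0,0,0,0,0,0.01,1],
    [0,0,0,0,0,0.01,1],
    [0,0,0,0,0,0.01,1],
    [0,0,0,0,0,0.006,1],
    [0,0,0,0,0,0,1],
  ],
)

```text
time_s: 9.0
eef_pos: [0.5507, -0.3938, 0.0983]
ee_rot: [-3.141, -0.0, 1.571]
wrist_force: [0.2, -0.0, -1.8]
finger_gap: 0.0269
grasp_force: 30.0
```

Emit:
step_arm(
  deltas=[
    [0,0,0,0,0,0.004,1],
    [0,0,0,0,0,0.003,1],
    [0,0,0,0,0,0.002,1],
    [0,0,0,0,0,0,1],
  ],
)

```text
time_s: 9.4
eef_pos: [0.5509, -0.3939, 0.0941]
ee_rot: [-3.141, 0.0, 1.571]
wrist_force: [0.6, -0.1, -2.4]
finger_gap: 0.0272
grasp_force: 30.0
```

Emit:
step_arm(
  deltas=[
    [0,0,0,0,0,0.002,1],
    [0,0,0,0,0,0.002,1],
    [0,0,0,0,0,0,1],
  ],
)

```text
time_s: 9.7
eef_pos: [0.551, -0.394, 0.0922]
ee_rot: [3.142, 0.0, 1.571]
wrist_force: [-0.1, 0.4, -2.1]
finger_gap: 0.0271
grasp_force: 30.0
```

Emit:
step_arm(
  deltas=[
    [0,0,0,0,0,0.002,1],
    [0,0,0,0,0,0,1],
  ],
)

```text
time_s: 9.9
eef_pos: [0.551, -0.394, 0.092]
ee_rot: [3.141, 0.0, 1.571]
wrist_force: [-1.5, 1.0, 3.7]
finger_gap: 0.0269
grasp_force: 30.0
```

Emit:
step_arm(
  deltas=[
    [0,0,0,0,0,0,0.2],
    [0,0,0,0,0,0,-0.1],
    [0,0,0,0,0,0,-0.4],
    [0,0,0,0,0,0,-0.4],
    [0,0,0,0,0,0,-0.4],
    [0,0,0,0,0,-0.02,-0.4],
    [0,0,0,0,0,-0.04,-0.4],
    [0,0,0,0,0,-0.06,-0.4],
    [0,0,0,0,0,-0.06,-0.4],
    [0,0,0,0,0,-0.04,-0.4],
    [0,0,0,0.026,-0.051,-0.02,-0.4],
    [0,0,0,0.026,-0.051,0,-0.4],
  ],
)

```text
time_s: 11.1
eef_pos: [0.5009, -0.3689, 0.2141]
ee_rot: [3.138, 0.004, 1.572]
wrist_force: [0.4, 0.2, -0.6]
finger_gap: 0.0612
grasp_force: 0.0
```

Emit:
step_arm(
  deltas=[
    [0,0,0,0.026,-0.051,0,-0.4],
    [0,0,0,0.026,-0.051,0,-0.4],
    [0,0,0,0.026,-0.051,0,-0.4],
    [0,0,0,0.026,-0.051,0,-0.4],
    [0,0,0,0.026,-0.051,0,-0.4],
    [0,0,0,0.026,-0.051,0,-0.4],
    [0,0,0,0,0,0,-0.4],
    [0,0,0,0,0,0,-0.4],
  ],
)

```text
time_s: 11.9
eef_pos: [0.3472, -0.2903, 0.2121]
ee_rot: [3.14, 0.002, 1.571]
wrist_force: [0.8, 0.0, 0.1]
finger_gap: 0.0613
grasp_force: 0.0
```

Emit:
step_arm(
  deltas=[
    [0,0,0,0.003,-0.001,0.04,-0.4],
    [0,0,0,0,0,0.05,-0.4],
    [0,0,0,0,0,0.05,-0.4],
    [0,0,0,0,0,0.05,-0.4],
    [0,0,0,0,0,0.05,-0.4],
    [0,0,0,0,0,0.05,-0.4],
    [0,0,0,0,0,0.03,-0.4],
    [0,0,0,0,0,0.02,-0.4],
    [0,0,0,0,0,0.015,-0.4],
    [0,0,0,0,0,0.005,-0.4],
    [0,0,0,0,0,0,-0.4],
    [0,0,0,0,0,0,-0.4],
  ],
)

```text
time_s: 13.1
eef_pos: [0.3468, -0.2889, 0.0317]
ee_rot: [3.141, 0.001, 1.571]
wrist_force: [0.2, -0.3, 0.3]
finger_gap: 0.0615
grasp_force: 0.0
```

Emit:
step_arm(
  deltas=[
    [0,0,0,0,0,0,1],
    [0,0,0,0,0,0,1],
    [0,0,0,0,0,0,1],
    [0,0,0,0,0,0,1],
    [0,0,0,0,0,0,1],
    [0,0,0,0,0,0,1],
  ],
)

```text
time_s: 13.7
eef_pos: [0.3464, -0.2885, 0.0313]
ee_rot: [3.142, 0.0, 1.571]
wrist_force: [-0.3, -0.3, 1.7]
finger_gap: 0.0246
grasp_force: 30.0
```

Emit:
step_arm(
  deltas=[
    [0,0,0,0,0,-0.01,1],
    [0,0,0,0,0,-0.03,1],
    [0,0,0,0,0,-0.05,1],
    [0,0,0,0,0,-0.06,1],
    [0,0,0,0,0,-0.06,1],
    [0,0,0,0,0,-0.06,1],
    [0,0,0,0,0,-0.05,1],
    [0,0,0,0,0,-0.03,1],
    [0,0,0,0.01,0.02,-0.01,1],
    [0,0,0,0.02,0.04,0,1],
    [0,0,0,0.026,0.052,0,1],
    [0,0,0,0.026,0.052,0,1],
  ],
)

```text
time_s: 14.9
eef_pos: [0.4291, -0.2462, 0.2105]
ee_rot: [-3.141, -0.001, 1.57]
wrist_force: [0.6, 0.5, -1.5]
finger_gap: 0.0251
grasp_force: 30.0
```

Emit:
step_arm(
  deltas=[
    [0,0,0,0.026,0.052,0,1],
    [0,0,0,0.026,0.052,0,1],
    [0,0,0,0.026,0.052,0,1],
    [0,0,0,0.026,0.052,0,1],
    [0,0,0,0.026,0.052,0,1],
    [0,0,0,0.026,0.052,0,1],
    [0,0,0,0.026,0.052,0,1],
    [0,0,0,0.026,0.052,0,1],
    [0,0,0,0.026,0.052,0,1],
    [0,0,0,0.015,0.03,0,1],
    [0,0,0,0,0,0,1],
    [0,0,0,0,0,0,1],
  ],
)

```text
time_s: 16.1
eef_pos: [0.6766, -0.1221, 0.2098]
ee_rot: [-3.139, -0.0, 1.572]
wrist_force: [-0.6, -0.1, -1.8]
finger_gap: 0.0249
grasp_force: 30.0
```

Emit:
step_arm(
  deltas=[
    [0,0,0,0,0.009,0.02,1],
    [0,0,0,0,0,0.03,1],
    [0,0,0,0,0,0.04,1],
    [0,0,0,0,0,0.03,1],
    [0,0,0,0,0,0.02,1],
    [0,0,0,0,0,0.02,1],
    [0,0,0,0,0,0.01,1],
    [0,0,0,0,0,0.01,1],
    [0,0,0,0,0,0.008,1],
    [0,0,0,0,0,0,1],
  ],
)

```text
time_s: 17.1
eef_pos: [0.6817, -0.1228, 0.1169]
ee_rot: [-3.141, 0.0, 1.571]
wrist_force: [-1.3, -0.6, -1.3]
finger_gap: 0.0256
grasp_force: 30.0
```

Emit:
step_arm(
  deltas=[
    [0,0,0,0,0,0.003,1],
    [0,0,0,0,0,0.002,1],
    [0,0,0,0,0,0,1],
  ],
)

```text
time_s: 17.4
eef_pos: [0.6819, -0.1229, 0.1148]
ee_rot: [3.141, 0.0, 1.571]
wrist_force: [-0.2, 0.2, -0.3]
finger_gap: 0.0251
grasp_force: 30.0
```

Emit:
step_arm(
  deltas=[
    [0,0,0,0,0,0.002,1],
    [0,0,0,0,0,0.002,1],
    [0,0,0,0,0,0.002,1],
    [0,0,0,0,0,0,1],
  ],
)

```text
time_s: 17.8
eef_pos: [0.6817, -0.1228, 0.1115]
ee_rot: [-3.141, 0.0, 1.571]
wrist_force: [-0.0, -0.3, -1.5]
finger_gap: 0.0253
grasp_force: 30.0
```

Emit:
step_arm(
  deltas=[
    [0,0,0,0,0,0.002,1],
    [0,0,0,0,0,0,1],
  ],
)

```text
time_s: 18.0
eef_pos: [0.6818, -0.1229, 0.1113]
ee_rot: [3.142, 0.0, 1.571]
wrist_force: [-2.0, 0.8, 3.5]
finger_gap: 0.025
grasp_force: 30.0
```

Emit:
step_arm(
  deltas=[
    [0,0,0,0,0,0,0.2],
    [0,0,0,0,0,0,-0.1],
    [0,0,0,0,0,0,-0.4],
    [0,0,0,0,0,0,-0.4],
    [0,0,0,0,0,0,-0.4],
    [0,0,0,0,0,-0.02,-0.4],
    [0,0,0,0,0,-0.04,-0.4],
    [0,0,0,0,0,-0.06,-0.4],
    [0,0,0,0,0,-0.06,-0.4],
    [0,0,0,0,0,-0.02,-0.4],
    [0,0,0,0.044,-0.04,0,-0.4],
    [0,0,0,0.044,-0.04,0,-0.4],
  ],
)

```text
time_s: 19.2
eef_pos: [0.6418, -0.079, 0.2108]
ee_rot: [3.141, 0.0, 1.57]
wrist_force: [-0.4, 0.2, 0.3]
finger_gap: 0.0618
grasp_force: 0.0
```

Emit:
step_arm(
  deltas=[
    [0,0,0,0.044,-0.04,0,-0.4],
    [0,0,0,0.044,-0.04,0,-0.4],
    [0,0,0,0.044,-0.04,0,-0.4],
    [0,0,0,0.044,-0.04,0,-0.4],
    [0,0,0,0.044,-0.04,0,-0.4],
    [0,0,0,0.044,-0.04,0,-0.4],
    [0,0,0,0.044,-0.04,0,-0.4],
    [0,0,0,0.044,-0.04,0,-0.4],
    [0,0,0,0.039,-0.041,0,-0.4],
    [0,0,0,0,0,0,-0.4],
    [0,0,0,0,0,0,-0.4],
  ],
)

```text
time_s: 20.3
eef_pos: [0.4612, 0.1167, 0.2107]
ee_rot: [3.141, 0.0, 1.573]
wrist_force: [-0.0, -1.1, 0.5]
finger_gap: 0.0615
grasp_force: 0.0
```

Emit:
step_arm(
  deltas=[
    [0,0,0,0,0,0.04,-0.4],
    [0,0,0,0,0,0.05,-0.4],
    [0,0,0,0,0,0.05,-0.4],
    [0,0,0,0,0,0.05,-0.4],
    [0,0,0,0,0,0.05,-0.4],
    [0,0,0,0,0,0.05,-0.4],
    [0,0,0,0,0,0.03,-0.4],
    [0,0,0,0,0,0.02,-0.4],
    [0,0,0,0,0,0.013,-0.4],
    [0,0,0,0,0,0.005,-0.4],
    [0,0,0,0,0,0,-0.4],
    [0,0,0,0,0,0,-0.4],
  ],
)

```text
time_s: 21.5
eef_pos: [0.4619, 0.1166, 0.0322]
ee_rot: [3.14, -0.0, 1.571]
wrist_force: [-0.4, -0.4, -0.5]
finger_gap: 0.0613
grasp_force: 0.0
```

Emit:
step_arm(
  deltas=[
    [0,0,0,0,0,0,1],
    [0,0,0,0,0,0,1],
    [0,0,0,0,0,0,1],
    [0,0,0,0,0,0,1],
    [0,0,0,0,0,0,1],
    [0,0,0,0,0,0,1],
  ],
)

```text
time_s: 22.1
eef_pos: [0.4612, 0.1166, 0.0317]
ee_rot: [-3.142, 0.0, 1.571]
wrist_force: [-1.0, 0.3, 1.9]
finger_gap: 0.0231
grasp_force: 30.0
```

Emit:
step_arm(
  deltas=[
    [0,0,0,0,0,-0.01,1],
    [0,0,0,0,0,-0.03,1],
    [0,0,0,0,0,-0.05,1],
    [0,0,0,0,0,-0.06,1],
    [0,0,0,0,0,-0.06,1],
    [0,0,0,0,0,-0.06,1],
    [0,0,0,0,0,-0.05,1],
    [0,0,0,0,0,-0.03,1],
    [0,0,0,0,0,-0.01,1],
    [0,0,0,0.025,0.006,0,1],
    [0,0,0,0.045,0.011,0,1],
    [0,0,0,0.055,0.013,0,1],
  ],
)

```text
time_s: 23.3
eef_pos: [0.4756, 0.1798, 0.2104]
ee_rot: [-3.139, 0.001, 1.57]
wrist_force: [1.3, -1.0, -0.7]
finger_gap: 0.0233
grasp_force: 30.0
```

Emit:
step_arm(
  deltas=[
    [0,0,0,0.055,0.014,0,1],
    [0,0,0,0.055,0.014,0,1],
    [0,0,0,0.055,0.014,0,1],
    [0,0,0,0.055,0.014,0,1],
    [0,0,0,0.055,0.014,0,1],
    [0,0,0,0.055,0.014,0,1],
    [0,0,0,0.055,0.014,0,1],
    [0,0,0,0.045,0.01,0,1],
    [0,0,0,0.03,0.007,0,1],
    [0,0,0,0,0,0,1],
    [0,0,0,0,0,0,1],
  ],
)

```text
time_s: 24.4
eef_pos: [0.5329, 0.4086, 0.2105]
ee_rot: [-3.14, 0.002, 1.572]
wrist_force: [0.2, -0.4, -0.2]
finger_gap: 0.023
grasp_force: 30.0
```

Emit:
step_arm(
  deltas=[
    [0,0,0,0.009,0.002,0.02,1],
    [0,0,0,0,0,0.03,1],
    [0,0,0,0,0,0.04,1],
    [0,0,0,0,0,0.03,1],
    [0,0,0,0,0,0.02,1],
    [0,0,0,0,0,0.014,1],
    [0,0,0,0,0,0.01,1],
    [0,0,0,0,0,0.006,1],
    [0,0,0,0,0,0.006,1],
    [0,0,0,0,0,0,1],
  ],
)

```text
time_s: 25.4
eef_pos: [0.5347, 0.4136, 0.1237]
ee_rot: [3.141, -0.0, 1.571]
wrist_force: [-0.6, -0.7, -0.8]
finger_gap: 0.0234
grasp_force: 30.0
```

Emit:
step_arm(
  deltas=[
    [0,0,0,0,0,0.003,1],
    [0,0,0,0,0,0.002,1],
    [0,0,0,0,0,0.002,1],
    [0,0,0,0,0,0,1],
  ],
)

```text
time_s: 25.8
eef_pos: [0.5346, 0.4136, 0.1201]
ee_rot: [-3.142, 0.0, 1.571]
wrist_force: [-0.0, -0.3, -2.1]
finger_gap: 0.023
grasp_force: 30.0
```

Emit:
step_arm(
  deltas=[
    [0,0,0,0,0,0.002,1],
    [0,0,0,0,0,0.002,1],
    [0,0,0,0,0,0.002,1],
    [0,0,0,0,0,0,1],
  ],
)

```text
time_s: 26.2
eef_pos: [0.5346, 0.4135, 0.1169]
ee_rot: [-3.141, 0.0, 1.571]
wrist_force: [-1.0, 1.3, -1.7]
finger_gap: 0.023
grasp_force: 30.0
```

Emit:
step_arm(
  deltas=[
    [0,0,0,0,0,0.002,1],
    [0,0,0,0,0,0,1],
  ],
)

```text
time_s: 26.4
eef_pos: [0.5348, 0.4136, 0.1163]
ee_rot: [3.141, -0.0, 1.571]
wrist_force: [0.6, -0.7, 0.1]
finger_gap: 0.0228
grasp_force: 30.0
```

Emit:
step_arm(
  deltas=[
    [0,0,0,0,0,0.002,1],
    [0,0,0,0,0,0,1],
  ],
)

```text
time_s: 26.6
eef_pos: [0.5348, 0.4137, 0.1161]
ee_rot: [3.141, -0.0, 1.571]
wrist_force: [-1.4, -1.6, 6.2]
finger_gap: 0.0232
grasp_force: 30.0
```

Emit:
step_arm(
  deltas=[
    [0,0,0,0,0,0,0.2],
    [0,0,0,0,0,0,-0.1],
    [0,0,0,0,0,0,-0.4],
    [0,0,0,0,0,0,-0.4],
    [0,0,0,0,0,0,-0.4],
    [0,0,0,0,0,-0.02,-0.4],
    [0,0,0,0,0,-0.05,-0.4],
    [0,0,0,0,0,-0.07,-0.4],
    [0,0,0,0,0,-0.07,-0.4],
    [0,0,0,0,0,-0.03,-0.4],
    [0,0,0,-0.058,-0.008,0,-0.4],
    [0,0,0,-0.058,-0.008,0,-0.4],
  ],
)

```text
time_s: 27.8
eef_pos: [0.5267, 0.3556, 0.2356]
ee_rot: [3.14, -0.001, 1.573]
wrist_force: [1.1, -0.6, -0.2]
finger_gap: 0.0615
grasp_force: 0.0
```

Emit:
step_arm(
  deltas=[
    [0,0,0,-0.058,-0.008,0,-0.4],
    [0,0,0,-0.058,-0.008,0,-0.4],
    [0,0,0,-0.058,-0.008,0,-0.4],
    [0,0,0,-0.058,-0.008,0,-0.4],
    [0,0,0,-0.058,-0.008,0,-0.4],
    [0,0,0,-0.058,-0.008,0,-0.4],
    [0,0,0,-0.058,-0.008,0,-0.4],
    [0,0,0,-0.058,-0.008,0,-0.4],
    [0,0,0,-0.058,-0.008,0,-0.4],
    [0,0,0,-0.058,-0.008,0,-0.4],
    [0,0,0,-0.058,-0.008,0,-0.4],
    [0,0,0,-0.058,-0.008,0,-0.4],
  ],
)

```text
time_s: 29.0
eef_pos: [0.4782, 0.0065, 0.2349]
ee_rot: [-3.141, 0.0, 1.571]
wrist_force: [0.3, -0.1, -0.3]
finger_gap: 0.0616
grasp_force: 0.0
```

Emit:
step_arm(
  deltas=[
    [0,0,0,-0.058,-0.007,0,-0.4],
    [0,0,0,-0.058,-0.007,0,-0.4],
    [0,0,0,-0.058,-0.006,0,-0.4],
    [0,0,0,-0.052,-0.006,0,-0.4],
    [0,0,-0.025,0,0,0,-0.4],
    [0,0,-0.0245,0,0,0,-0.4],
    [0,0,0,0,0,0,-0.4],
    [0,0,0,0,0,0,-0.4],
  ],
)

```text
time_s: 29.8
eef_pos: [0.4656, -0.1053, 0.235]
ee_rot: [-3.141, -0.0, 1.725]
wrist_force: [-0.1, -0.4, 0.4]
finger_gap: 0.0615
grasp_force: 0.0
```

```bash
python3 - <<'E'
from h import *
t=cams.read_camera("top")
t0=cv2.imread("pics/top0.png")
s=cams.read_camera("scene")
a=cv2.resize(t[120:240,180:500],(800,300),interpolation=cv2.INTER_CUBIC);b=cv2.resize(s[140:280,95:475],(800,295),interpolation=cv2.INTER_CUBIC)
cv2.imwrite("pics/v3.png",np.vstack([a,b]));print(robot.read_state()["eef_pos"],plane("top",(376.4,222.8),.079))
# cover: top face corners, drawn back from pose estimate
u=cv2.resize(t0[200:250,345:405],None,fx=10,fy=10,interpolation=cv2.INTER_CUBIC)
def box(c,yaw,L,W,z):
    for i in np.linspace(-.5,.5,25):
        for P in((i*L,W/2),(i*L,-W/2),(L/2,i*W),(-L/2,i*W)):
            p=(c[0]+P[0]*np.cos(yaw)-P[1]*np.sin(yaw),c[1]+P[0]*np.sin(yaw)+P[1]*np.cos(yaw),z)
            q=proj("top",p);cv2.circle(u,tuple(int(k) for k in((q-(345,200)+.5)*10)),1,(0,0,255),-1)
for L,W,z in((.116,.07,.055),(.05,.014,.079)): box((.466,-.105),1.726,L,W,z)
cv2.imwrite("pics/v4.png",u)
E
```

```text
[ 0.46575158 -0.10522244  0.23507643] [ 0.46648502 -0.10535538  0.079     ]
```

View pics/v3.png

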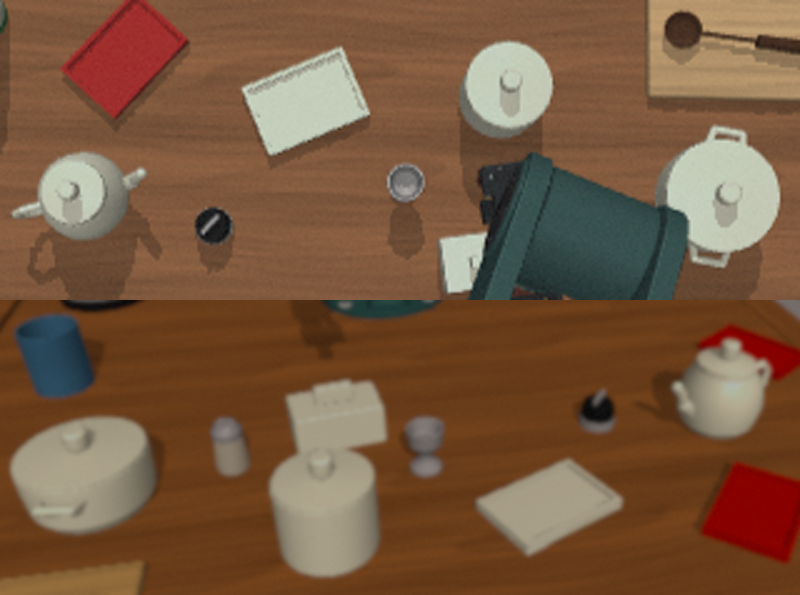

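View pics/v4.png

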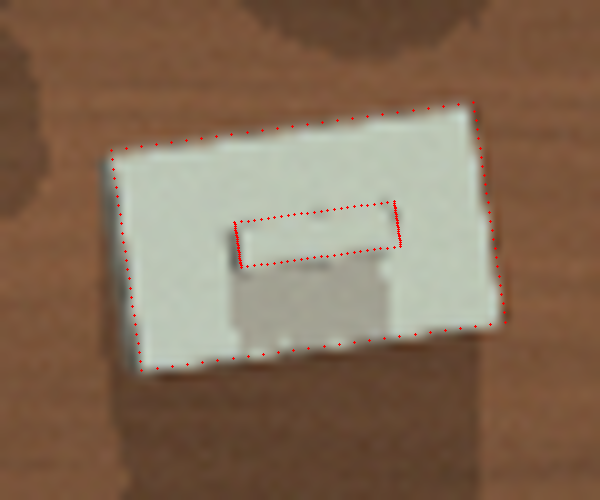

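The three round lids are home and level: pot (728,195), jar (510,85) and teapot (68,190) in the crop. The cover's drawn outline matches it at (300,240). I descend on the bar.

Emit:
step_arm(
  deltas=[
    [0,0,0,0,0,0.03,-0.4],
    [0,0,0,0,0,0.05,-0.4],
    [0,0,0,0,0,0.05,-0.4],
    [0,0,0,0,0,0.05,-0.4],
    [0,0,0,0,0,0.05,-0.4],
    [0,0,0,0,0,0.04,-0.4],
    [0,0,0,0,0,0.03,-0.4],
    [0,0,0,0,0,0.02,-0.4],
    [0,0,0,0,0,0.01,-0.4],
    [0,0,0,0,0,0.002,-0.4],
    [0,0,0,0,0,0,-0.4],
  ],
)

```text
time_s: 31.0
eef_pos: [0.4662, -0.1055, 0.0695]
ee_rot: [3.141, 0.0, 1.727]
wrist_force: [0.1, -0.9, 0.8]
finger_gap: 0.0615
grasp_force: 0.0
```

Emit:
step_arm(
  deltas=[
    [0,0,0,0,0,0,0.2],
    [0,0,0,0,0,0,0.4],
    [0,0,0,0,0,0,1],
    [0,0,0,0,0,0,1],
    [0,0,0,0,0,0,1],
    [0,0,0,0,0,0,1],
    [0,0,0,0,0,0,1],
  ],
)

```text
time_s: 31.7
eef_pos: [0.4653, -0.1053, 0.069]
ee_rot: [-3.141, -0.0, 1.727]
wrist_force: [1.2, -0.7, -2.3]
finger_gap: 0.0135
grasp_force: 30.0
```

Emit:
step_arm(
  deltas=[
    [0,0,0,0,0,-0.01,1],
    [0,0,0,0,0,-0.03,1],
    [0,0,0,0,0,-0.05,1],
    [0,0,0,0,0,-0.06,1],
    [0,0,0,0,0,-0.06,1],
    [0,0,0,0,0,-0.05,1],
    [0,0,0,0,0,-0.04,1],
    [0,0,0,0,0,-0.02,1],
    [0,0,-0.02,0,0,0,1],
    [0,0,-0.024,0,0,0,1],
    [0,0,-0.024,0,0,0,1],
    [0,0,-0.016,0,0,0,1],
  ],
)

```text
time_s: 32.9
eef_pos: [0.4652, -0.1052, 0.2285]
ee_rot: [-3.141, -0.001, 1.993]
wrist_force: [-0.3, 0.5, -2.4]
finger_gap: 0.014
grasp_force: 30.0
```

Emit:
step_arm(
  deltas=[
    [0,0,0,0.012,0.026,0,1],
    [0,0,0,0.025,0.052,0,1],
    [0,0,0,0.025,0.052,0,1],
    [0,0,0,0.025,0.052,0,1],
    [0,0,0,0.025,0.052,0,1],
    [0,0,0,0.025,0.052,0,1],
    [0,0,0,0.025,0.052,0,1],
    [0,0,0,0.025,0.052,0,1],
    [0,0,0,0.025,0.052,0,1],
    [0,0,0,0.025,0.052,0,1],
    [0,0,0,0.02,0.045,0,1],
    [0,0,0,0.015,0.033,0,1],
  ],
)

```text
time_s: 34.1
eef_pos: [0.6724, 0.1379, 0.228]
ee_rot: [-3.141, -0.001, 1.99]
wrist_force: [-0.7, -0.3, -2.2]
finger_gap: 0.0137
grasp_force: 30.0
```

Emit:
step_arm(
  deltas=[
    [0,0,0,0,0,0,1],
    [0,0,0,0,0,0,1],
  ],
)

```text
time_s: 34.3
eef_pos: [0.671, 0.136, 0.2281]
ee_rot: [-3.14, -0.0, 1.991]
wrist_force: [0.3, -0.7, -2.0]
finger_gap: 0.0141
grasp_force: 30.0
```

Emit:
step_arm(
  deltas=[
    [0,0,0,0,0,0.02,1],
    [0,0,0,0,0,0.04,1],
    [0,0,0,0,0,0.05,1],
    [0,0,0,0,0,0.05,1],
    [0,0,0,0,0,0.04,1],
    [0,0,0,0,0,0.03,1],
    [0,0,0,0,0,0.02,1],
    [0,0,0,0,0,0.014,1],
    [0,0,0,0,0,0.01,1],
    [0,0,0,0,0,0.008,1],
    [0,0,0,0,0,0.006,1],
    [0,0,0,0,0,0,1],
  ],
)

```text
time_s: 35.5
eef_pos: [0.6716, 0.1353, 0.0851]
ee_rot: [-3.142, 0.0, 1.991]
wrist_force: [0.1, -0.2, -2.1]
finger_gap: 0.0138
grasp_force: 30.0
```

Emit:
step_arm(
  deltas=[
    [0,0,0,0,0,0.004,1],
    [0,0,0,0,0,0.003,1],
    [0,0,0,0,0,0.002,1],
    [0,0,0,0,0,0,1],
  ],
)

```text
time_s: 35.9
eef_pos: [0.6715, 0.1353, 0.0806]
ee_rot: [-3.141, 0.0, 1.991]
wrist_force: [-0.1, -0.3, -3.3]
finger_gap: 0.0137
grasp_force: 30.0
```

Bottom is now about 11.6 mm up, below the 14 mm edge with no contact. Easing down to the floor.

Emit:
step_arm(
  deltas=[
    [0,0,0,0,0,0.002,1],
    [0,0,0,0,0,0.002,1],
    [0,0,0,0,0,0.002,1],
    [0,0,0,0,0,0.001,1],
    [0,0,0,0,0,0,1],
  ],
)

```text
time_s: 36.4
eef_pos: [0.6715, 0.1353, 0.077]
ee_rot: [-3.141, 0.0, 1.991]
wrist_force: [-0.3, 0.1, -2.4]
finger_gap: 0.0139
grasp_force: 30.0
```

Emit:
step_arm(
  deltas=[
    [0,0,0,0,0,0.002,1],
    [0,0,0,0,0,0,1],
  ],
)

```text
time_s: 36.6
eef_pos: [0.6717, 0.1353, 0.0766]
ee_rot: [3.141, 0.0, 1.991]
wrist_force: [-0.9, 0.4, 1.5]
finger_gap: 0.0139
grasp_force: 30.0
```

Seated on the floor. Release, rise and move back to look.

Emit:
step_arm(
  deltas=[
    [0,0,0,0,0,0,0.4],
    [0,0,0,0,0,0,0.0],
    [0,0,0,0,0,0,-0.4],
    [0,0,0,0,0,0,-0.4],
    [0,0,0,0,0,0,-0.4],
    [0,0,0,0,0,-0.02,-0.4],
    [0,0,0,0,0,-0.05,-0.4],
    [0,0,0,0,0,-0.07,-0.4],
    [0,0,0,0,0,-0.08,-0.4],
    [0,0,0,0,0,-0.08,-0.4],
    [0,0,0,0,0,-0.05,-0.4],
    [0,0,0,0,-0.03,0,-0.4],
  ],
)

```text
time_s: 37.8
eef_pos: [0.6619, 0.13, 0.2573]
ee_rot: [3.131, 0.003, 1.991]
wrist_force: [0.0, -0.4, -0.1]
finger_gap: 0.0617
grasp_force: 0.0
```

Emit:
step_arm(
  deltas=[
    [0,0,0,0,-0.05,0,-0.4],
    [0,0,0,0,-0.06,0,-0.4],
    [0,0,0,0,-0.06,0,-0.4],
    [0,0,0,0,-0.06,0,-0.4],
    [0,0,0,0,-0.06,0,-0.4],
    [0,0,0,0,-0.06,0,-0.4],
    [0,0,0,0,-0.05,0,-0.4],
    [0,0,0,0,-0.03,0,-0.4],
    [0,0,0,0,0,0,-0.4],
    [0,0,0,0,0,0,-0.4],
  ],
)

```text
time_s: 38.8
eef_pos: [0.4627, 0.0417, 0.2518]
ee_rot: [3.14, 0.001, 1.99]
wrist_force: [0.3, -0.5, 1.2]
finger_gap: 0.0616
grasp_force: 0.0
```

```bash
python3 - <<'E'
from h import *
t=cams.read_camera("top");s=cams.read_camera("scene")
a=cv2.resize(t[120:240,180:500],(800,300),interpolation=cv2.INTER_CUBIC);b=cv2.resize(s[140:280,95:475],(800,295),interpolation=cv2.INTER_CUBIC)
cv2.imwrite("pics/v5.png",np.vstack([a,b]));st=robot.read_state();print(st["time_s"],st["eef_pos"],st["wrist_force"])
E
```

```text
38.9 [0.46303736 0.0418039  0.25149608] [-0.11833085  0.57871181 -0.32576208]
```

View pics/v5.png

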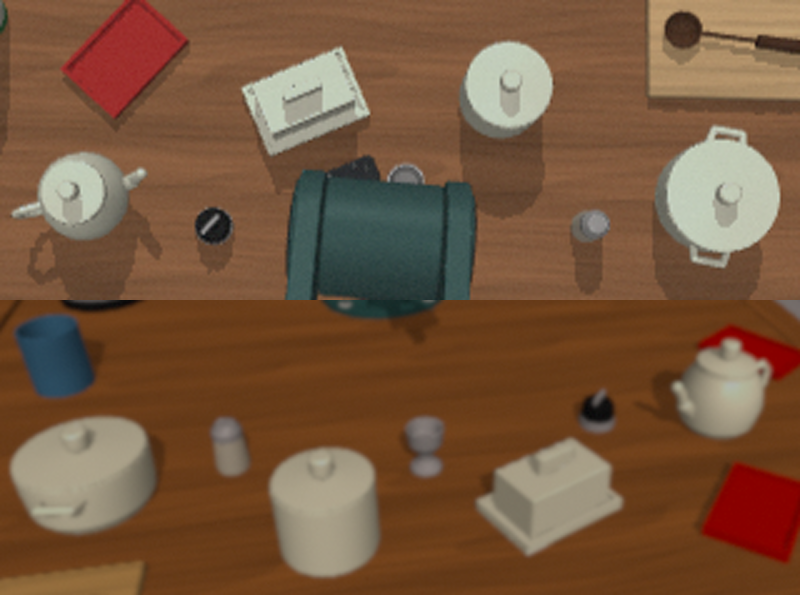

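All four lids sit level and centred: the cover is in the dish at (305,95), with the teapot (68,190), jar (510,85) and pot (728,195). The egg cup and salt shaker are untouched.

```bash
python3 -c "
from cell import robot
print(robot.sign_off())"
```

```text
the job is handed in; nothing more can be done
None
```

All four lids are back on their dishes and look level and fully home in the final pictures. The job was handed in at about 39 s, but the sign-off gave no pass or fail result.

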